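Press the open lids of the weekly pill organizer shut

ROBOT

A 6-joint arm with a two-finger parallel gripper is mounted at the origin on the work surface. World frame = base frame: x ahead of the robot, y to its left, z up, the work surface at z = 0. Lengths are in m, angles in rad, forces in N, time in s.
With the tool pointing down it reaches from about 0.3 to 0.875 m from the base axis. Payload 6.4 kg.
Tool frame: the origin (TCP) lies midway between the tips of the shut fingers; the grasp point (between the pads) lies 19 mm behind it (r.hold_point_z is the distance from the TCP to the grasp point, in m); z points along the fingers, y is the direction in which the jaws open and shut (so a half turn about z gives the same grasp; the last joint's range is limited). The gripper opens to 85 mm and grips with 20 to 120 N. Pads are 22 mm wide; open, the fingers measure 114 mm over their backs; the gripper's body (76 mm by 85 mm) begins 54 mm behind the grasp point. The pads swing forward as they close: fully open they stand 13 mm farther back than shut.
Start: joints at [0.934, 0.181, 1.607, -0, 1.354, -0.206], TCP at [0.24, 0.522, 0.194] pointing down, gripper open.
Joint ranges: [-2.99, 2.99], [-0.89, 2.07], [0.3, 2.58], [-1.14, 4.28], [0, 2.63], [-3.12, 3.12]. Speed limits (rad/s): [2.57, 2.57, 3.01, 3.14, 3.14, 3.14].

INTERFACE

Orientations are given as a unit quaternion [w, x, y, z].
In Python, from rig import read_state, read_camera, r gives the robot as it stands.
- The arm moves only by the shell command python3 -m creep 'ROWS' [OPENING]. ROWS is JSON, a list of rows, each a list of 2 entries, a list of its own where there are three numbers: the shift along the tool's x, y, z in m, then the turn, a rotation vector about the tool's x, y, z in rad. A call has 1 to 8 rows; each row is the pose to reach, as a shift and turn from the pose commanded when the call began, along the tool's axes at that moment; what a row does not reach only later rows make up. A row lasts 1/12 s, in which the tool goes at most 41.7 mm and 7.16 degrees, less where a joint would pass 70% of its speed; a pose out of reach is approached as far as the arm can. A call with a gripper value outside its range is refused whole. OPENING is the closure, from 0 (fully open) to 1 (shut), set as the call begins (- or left out, the last holds). The fingers move at their own pace and stop on an object; the grip force is fixed at half the most. Time passes only in rows, so rows that repeat a pose let the fingers close. It gives the time, the measured TCP pose, the force and the opening at its end, in the units of the state.
- read_state(): the state, without advancing time (a new reading comes with each control period).
- read_camera(name): name is "scene" or "top" or "wrist"; returns a dict with "color" (420x560x3 uint8, red, green, blue), "fx", "fy", "cx", "cy" (pixels), "k1" (the pictures are not rectified: a ray, as slopes to the right and down, at radius r is drawn at 1 + k1 r^2 times it, then the intrinsics apply), "world_from_camera" (4x4, takes a point from camera to world coordinates); the wrist camera has in their place "tool_from_camera" (4x4, takes a point from camera to tool coordinates, whose origin is the TCP and whose axes are the flange's). Camera axes: x right, y down, z forward; pixel columns grow to the right and rows downward; lengths in m; the calibration is good to about 2 mm. A picture is of the moment at which its call begins: read the wrist's pose just before it. There is no depth.
- r.hand_in(): hands the job in, once; it reports no verdict.
The state is a dict: "t": time; "qpos": joint angles; "dq": joint speeds; "effort": joint torques, N m; "position": TCP position; "tool_rot": TCP orientation; "ft_force": force on the tool from outside, world axes, zero at the start; "wrist_torque": the same for the moment, N m; "gripper_width": finger opening in m.
Only numpy, scipy, OpenCV 4.12 (cv2) and the standard library are available. Lean on these libraries where they do the work, as an engineer would, in place of code of your own. Each camera call takes 0.05 s, during which the arm holds its last target. There are 200 camera calls.

TASK

The washed weekly pill organizer on the TV cabinet is dry, but three of its seven lids still stand half open. With a fingertip press each of the three fully shut, lightly and one at a time, lifting off after each, in the order of the week: start with the open lid nearest the left end of the box (left as the robot sees it) and go on to the right. Pick nothing up, do not push the box along, and leave the things around it where they are.

Things in the scene. Friction and masses are not known exactly. Their poses are not given: they have to be found in the camera images.
- organizer: Empty weekly pill organizer, clear blue plastic, loose, 0.25 kg: box 62 (x) by 270 (y) by 34 mm on feet 5 mm high. Origin: on the cabinet top under its centre; x from its front (the lids' free edges, robot side) to its hinge side, y along the row to the left end as the robot sees it, z up; turned up to 0.45 rad. Seven compartments in a row, lid1 leftmost (y = +114 mm), then every 38 mm, lid4 at y = 0, lid7 rightmost (y = -114 mm).
- lid1 (a joint): Angle (rad) of lid 1 from the left (y = +114 mm in the organizer's frame): 0 shut, growing as its free edge swings up; shut at the start.
- lid2 (a joint): Angle (rad) of lid 2 from the left (y = +76 mm in the organizer's frame): 0 shut, growing as its free edge swings up; half open, 0.4 to 0.95, at the start. Every lid is 36 mm wide, 60 mm from hinge line to free edge, 3 mm thick, with a thumb tab 16 mm wide reaching 7 mm further. All hinge on one line along y at x = +30 mm, z = 39.5 mm in the organizer's frame. Shut, its top lies level at z = 42.5 mm.
- lid3 (a joint): Angle (rad) of lid 3 from the left (y = +38 mm in the organizer's frame): 0 shut, growing as its free edge swings up; shut at the start.
- lid4 (a joint): Angle (rad) of lid 4 from the left (y = +0 mm in the organizer's frame): 0 shut, growing as its free edge swings up; half open, 0.4 to 0.95, at the start. The hinges are a little stiff: a lid stays at the angle where it is left and turns under less than 1 N at its edge. The box stands on soft silicone feet: under a finger pressing 5 N it sinks about 2 mm, and comes back up.
- lid5 (a joint): Angle (rad) of lid 5 from the left (y = -38 mm in the organizer's frame): 0 shut, growing as its free edge swings up; shut at the start.
- lid6 (a joint): Angle (rad) of lid 6 from the left (y = -76 mm in the organizer's frame): 0 shut, growing as its free edge swings up; shut at the start.
- lid7 (a joint): Angle (rad) of lid 7 from the left (y = -114 mm in the organizer's frame): 0 shut, growing as its free edge swings up; half open, 0.4 to 0.95, at the start.
- lid2_mid (a point): Centre of the outer (upper) face of lid 2, 30 mm from its hinge line; moves with the lid.
- lid4_mid (a point): Centre of the outer (upper) face of lid 4, 30 mm from its hinge line; moves with the lid.
- lid7_mid (a point): Centre of the outer (upper) face of lid 7, 30 mm from its hinge line; moves with the lid.
- lid2_edge (a point): Middle of the free edge of lid 2, on its outer face, 60 mm from its hinge line; moves with the lid.
- lid4_edge (a point): Middle of the free edge of lid 4, on its outer face, 60 mm from its hinge line; moves with the lid.
- lid7_edge (a point): Middle of the free edge of lid 7, on its outer face, 60 mm from its hinge line; moves with the lid.
- box_left (a point): Top of the left end wall of the organizer, midway along it (y = +135 mm, z = 39 mm in the organizer's frame).
- box_right (a point): Top of the right end wall of the organizer, midway along it (y = -135 mm, z = 39 mm in the organizer's frame).
- balm_jar: Closed green glass balm jar with a steel twist cap, 43 mm across, 33 mm high; loose, stands in front of the organizer. Origin: centre of its underside. To be left alone.
- scraper: U-shaped steel tongue scraper lying flat, 134 by 60 mm, 6 mm thick; in front of the left part of the organizer. Origin: centre of its underside, x along its length. To be left alone.
- comb: Dark brown plastic comb lying flat, 140 by 34 mm, 5 mm thick; in front of the right part of the organizer. Origin: centre of its underside, x along its length. To be left alone.
- remote: Black remote control lying flat, 165 by 46 by 20 mm; behind the organizer. Origin: centre of its underside, x along its length. To be left alone.
- cup: White ceramic cup without a handle, 72 mm across, 65 mm high; behind the left part of the organizer. Origin: centre of its underside. To be left alone.
- oil_bottle: Small amber glass bottle with a white cap, 28 mm across, 58 mm high; off the left end of the organizer. Origin: centre of its underside. To be left alone.
- case: Dark spectacles case, 155 by 58 by 34 mm; off the right end of the organizer. Origin: centre of its underside, x along its length. To be left alone.

How it is judged:
On the way, in this order (a step that is already met when the one before it is completed fails the run):
1. the leftmost open lid (lid 2) is shut and the fingers are off the organizer, while lids 4 and 7 still stand open (value of joint lid2 below 0.05 rad and value of joint each of lid4, lid7 above 0.25 rad and contact force between the fingers and organizer below 0.2 N), for 0.1 s.
2. the middle lid (lid 4) is shut too and the fingers are off the organizer, while lid 7 still stands open (value of joint each of lid2, lid4 below 0.05 rad and value of joint lid7 above 0.25 rad and contact force between the fingers and organizer below 0.2 N), for 0.1 s.
3. the rightmost lid (lid 7) is shut too and the fingers are off the organizer (value of joint each of lid2, lid4, lid7 below 0.05 rad and contact force between the fingers and organizer below 0.2 N), for 0.1 s.
At the end, for the whole second after the job is handed in: All seven lids are shut (within 0.05 rad, 3 mm at the free edge), the organizer stands still and flat within 25 mm of where it was at both ends, and the seven things around it are within 20 mm of where they were (value of joint each of lid1, lid2, lid3, lid4, lid5, lid6, lid7 below 0.05 rad and distance of each of box_left, box_right from where it was at the start of the episode below 0.025 m and height (world z) of organizer below 0.008 m and linear speed of organizer below 0.02 m/s and distance of each of balm_jar, scraper, comb, remote, cup, oil_bottle, case from where it was at the start of the episode below 0.02 m); the robot touches nothing.
It fails at once if the organizer is pressed hard (over 15 N) (contact force between any of the fingers, the arm and organizer above 15 N).
It fails at once if the organizer is lifted or tipped (height (world z) of organizer above 0.012 m or angle between organizer's own z axis and vertical above 0.15 rad).
It fails at once if the organizer is pushed along by more than 25 mm at either end (distance of any of box_left, box_right from where it was at the start of the episode above 0.025 m).
It fails at once if one of the things around it is moved by more than 20 mm or lifted (distance of any of balm_jar, scraper, comb, remote, cup, oil_bottle, case from where it was at the start of the episode above 0.02 m).
It also fails if it takes over 51 s, if anything falls off the work surface, if the arm or the gripper's body presses on something with over 40 N, if the wrist force passes 120 N, or if a joint passes its speed limit or range.

## Working session

There is one attempt and no reset: what is moved stays moved. The work goes in short steps, Python scripts to look and compute and a shell command to move; the robot and the scene stay as the last step left them, time stands still between calls to the robot, and variables do not carry over. Pictures are saved under pics/ and viewed, about 8 in all and at most 12, crops included, and the job is handed in when it is done.

```bash
ls; mkdir -p pics; python3 - <<'E'
from rig import read_state, read_camera, r
import cv2,numpy as np
s=read_state();print(s)
for n in("scene","top"):
    c=read_camera(n);cv2.imwrite(f"pics/{n}0.png",c["color"][:,:,::-1]);np.savez(f"pics/{n}0.npz",**c)
    print(n,{k:v for k,v in c.items() if k!="color"})
E
```

```text
pics
{'t': 0.0, 'qpos': array([ 9.33709213e-01,  1.81566201e-01,  1.60797501e+00,  3.20041667e-05,
        1.35379960e+00, -2.06295153e-01]), 'dq': array([ 0.0001024 ,  0.00095381, -0.00062848, -0.00158602, -0.00127862,
       -0.00092922]), 'effort': array([ 7.71559698e-04, -4.44857848e+01, -3.51349890e+01, -3.56802946e-05,
        8.66296585e-03, -5.75206997e-06]), 'position': array([0.23972147, 0.52198623, 0.19308601]), 'tool_rot': array([-3.72017589e-04,  2.13737573e-01,  9.76890724e-01, -7.91109577e-04]), 'ft_force': array([ 0.0350585 , -1.19917006, -0.4589232 ]), 'wrist_torque': array([-0.02247286, -0.01998426,  0.05975029]), 'gripper_width': 0.08546534824356701}
scene {'fx': 409.5990878896413, 'fy': 409.5990878896413, 'cx': 284.64124548568606, 'cy': 211.754897127192, 'k1': 0.03890756880993642, 'world_from_camera': array([[ 0.81470574,  0.44381844, -0.37320203,  0.85085362],
       [ 0.57984056, -0.6304888 ,  0.5160124 , -0.37046022],
       [-0.00628389, -0.63679594, -0.77100678,  0.62016252],
       [ 0.        ,  0.        ,  0.        ,  1.        ]])}
top {'fx': 379.00465070441135, 'fy': 379.00465070441135, 'cx': 282.50524985606353, 'cy': 214.55335727205568, 'k1': -0.08304449592351987, 'world_from_camera': array([[ 0.01993973, -0.98124975,  0.19170637,  0.39029564],
       [-0.99975541, -0.02140367, -0.00556837,  0.03433835],
       [ 0.00956718, -0.19154845, -0.98143653,  0.88990312],
       [ 0.        ,  0.        ,  0.        ,  1.        ]])}
```

View pics/top0.png

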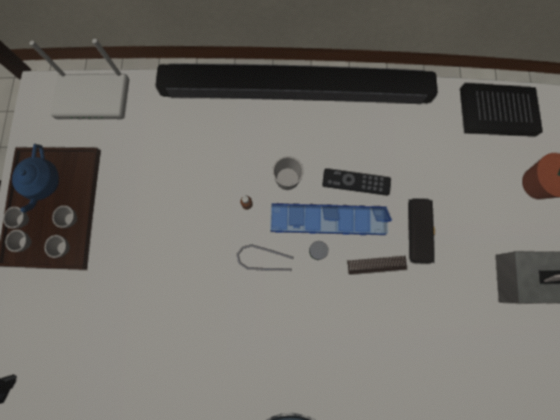

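View pics/scene0.png

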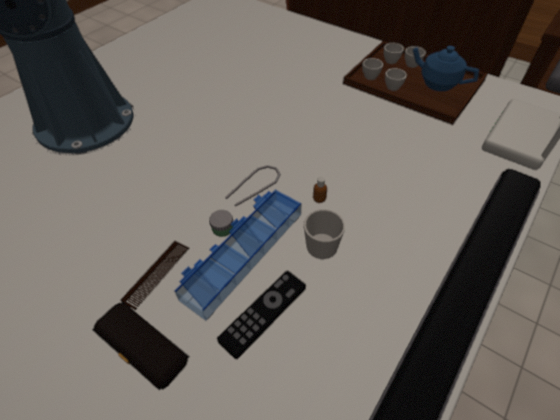

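The top view shows the organizer spanning about (271,204) to (388,235), almost along world y, with the jar at (318,250), the scraper at (265,258) and the comb at (377,265). Next I'll enlarge both views to get the box corners.

```bash
python3 - <<'E'
import cv2,numpy as np
a=cv2.imread("pics/top0.png")[190:250,260:400]; b=cv2.imread("pics/scene0.png")[180:325,165:315]
f=lambda i,k:cv2.convertScaleAbs(cv2.resize(i,None,fx=k,fy=k,interpolation=cv2.INTER_CUBIC),alpha=1.6)
A=f(a,5.7);B=f(b,4.1)
for i,k,u0,v0 in((A,5.7,260,190),(B,4.1,165,180)):
    for u in range(u0,u0+150,10):
        cv2.putText(i,str(u),(int((u-u0+.5)*k),8),0,.3,(0,0,255)) ; cv2.line(i,(int((u-u0+.5)*k),10),(int((u-u0+.5)*k),14),(0,0,255))
    for v in range(v0,v0+150,10): cv2.putText(i,str(v)+'-',(0,int((v-v0+.5)*k)+3),0,.3,(0,0,255))
cv2.imwrite("pics/tc.png",A);cv2.imwrite("pics/sc.png",B)
E
```

```text
(no output)
```

View pics/tc.png

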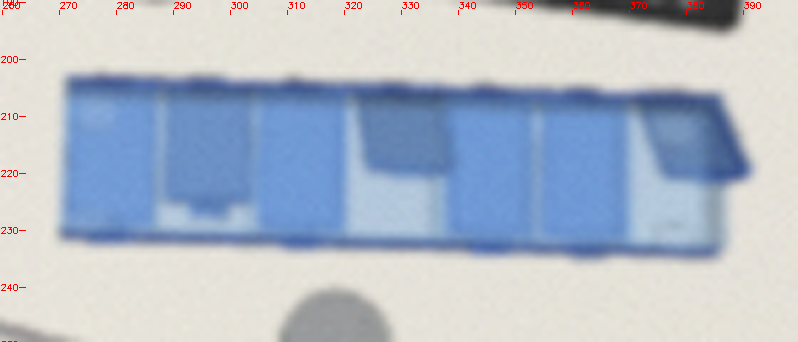

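View pics/sc.png

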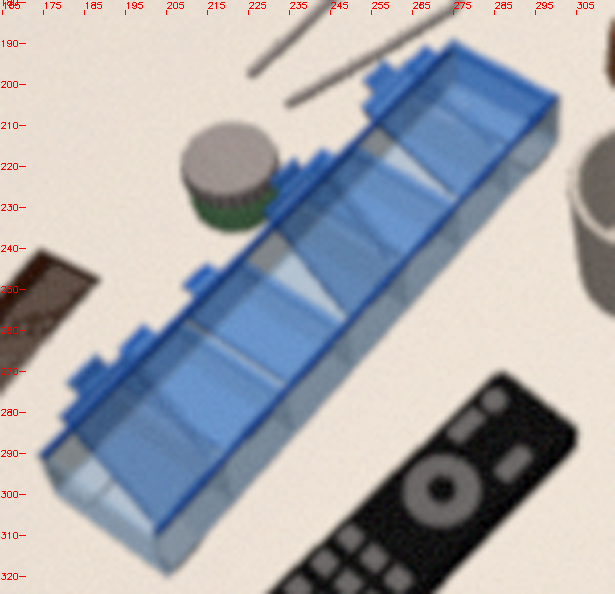

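```bash
cat > geo.py <<'E'
import numpy as np,cv2
from scipy.optimize import least_squares
def proj(c,P,W=None):
    W=c["world_from_camera"] if W is None else W
    P=np.atleast_2d(P);q=(P-W[:3,3])@W[:3,:3]
    s=q[:,:2]/q[:,2:];s=s*(1+c["k1"]*(s**2).sum(1,keepdims=True))
    return s*[c["fx"],c["fy"]]+[c["cx"],c["cy"]]
def world(p,L):
    L=np.atleast_2d(L);c,s=np.cos(p[2]),np.sin(p[2])
    return np.c_[p[0]+c*L[:,0]-s*L[:,1],p[1]+s*L[:,0]+c*L[:,1],L[:,2]]
def lid(y,a,d,off=0.003): # point at distance d from hinge, off above underside
    return [.030-d*np.cos(a)+off*np.sin(a)*1, y, .0395+d*np.sin(a)+off*np.cos(a)]
YS={2:.076,4:0.,7:-.114}
E
python3 - <<'E'
from geo import *
T=dict(np.load("pics/top0.npz"));S=dict(np.load("pics/scene0.npz"))
t=lambda l:np.array(l)/5.7-.5+[260,190]
s=lambda l:np.array(l)/4.1-.5+[165,180]
C=[[.031,.135,.039],[-.031,.135,.039],[.031,-.135,.039],[-.031,-.135,.039]]
tp=t([[67,78],[62,236],[718,97],[718,254]]);sp=s([[557,97],[452,42],[157,533],[42,456]])
E={2:t([[165,205],[251,205]]),4:t([[367,172],[449,176]]),7:t([[664,177],[750,177]])}
def res(p):
    W=world(p,C);o=[proj(T,W)-tp,proj(S,W+[p[6],p[7],0])-sp]
    for i,k in enumerate((2,4,7)):
        o.append(.7*(proj(T,world(p,[lid(YS[k]+.018,p[3+i],.06),lid(YS[k]-.018,p[3+i],.06)]))-E[k]))
    o=np.concatenate(o).ravel();return np.r_[o,p[6:]/.002]
f=least_squares(res,[.55,0,0,.6,.8,.8,0,0]);p=f.x;print(p.round(4));print(f.fun.round(1))
np.save("p.npy",p)
for k,uv in (("jar",(318,250)),):
    s0=least_squares(lambda q:(proj(T,[q[0],q[1],.033])-[uv]).ravel(),[.45,0]).x;print(k,s0)
for i,k in enumerate((2,4,7)):print(k,world(p,[lid(YS[k],p[3+i],d) for d in(.03,.06)]).round(4).tolist(),'shut',world(p,lid(YS[k],0,.045)).round(4))
E
```

```text
[ 5.498e-01 -7.650e-02 -3.200e-03  4.412e-01  7.536e-01  7.869e-01
  7.000e-04 -2.400e-03]
[-1.1  0.6 -1.  -0.5  1.2  0.2  2.  -0.9  1.2 -1.1  0.3 -1.7 -0.1  1.3
 -0.9 -0.8 -0.5 -0.1  0.4  0.2 -0.5  0.1  1.  -0.1 -0.4 -0.1  0.4  0.1
  0.4 -1.2]
jar [ 0.47754996 -0.052632  ]
2 [[0.5542, -0.0005, 0.055], [0.527, -0.0005, 0.0678]] shut [[ 5.35e-01 -5.00e-04  4.25e-02]]
4 [[0.5599, -0.0766, 0.0622], [0.5381, -0.0765, 0.0827]] shut [[ 0.5348 -0.0765  0.0425]]
7 [[0.5604, -0.1906, 0.0629], [0.5392, -0.1905, 0.0841]] shut [[ 0.5344 -0.1905  0.0425]]
```

The box is centred near (0.550, -0.077) with yaw about 0. Lids 2, 4 and 7 stand at about 0.44, 0.75 and 0.79 rad. I'll close the fingers and travel high, lining the jaws up with world y.

```bash
python3 -m creep '[[[-0.03,-0.022,0],[0,0,-0.054]],[[-0.061,-0.044,0],[0,0,-0.108]],[[-0.092,-0.066,0],[0,0,-0.162]],[[-0.122,-0.088,0],[0,0,-0.216]],[[-0.153,-0.11,0],[0,0,-0.27]],[[-0.183,-0.131,0],[0,0,-0.324]],[[-0.214,-0.153,0],[0,0,-0.378]],[[-0.244,-0.175,0],[0,0,-0.431]]]' 1
cat > where.py <<'E'
import sys,numpy as np
from rig import read_state
from scipy.spatial.transform import Rotation as R
from geo import *
s=read_state();q=s["tool_rot"];M=R.from_quat(np.roll(q,-1)).as_matrix();p=np.load("p.npy")
print("t",s["t"].__round__(2),"pos",s["position"].round(4),"F",s["ft_force"].round(2),"w",round(s["gripper_width"],4));print("x",M[:,0].round(3),"z",M[:,2].round(3))
for k in YS:
    g=world(p,[-.012,YS[k],.10])[0];print(k,"goal",g.round(4),"tool shift",(M.T@(g-s["position"])).round(4))
E
python3 where.py
```

```text
t: 0.77
position: [0.3891, 0.2598, 0.1938]
tool_rot: [-0.0, -0.002, 1.0, -0.0]
ft_force: [0.9, 0.9, 0.3]
gripper_width: -0.0
t 0.77 pos [0.3891 0.2598 0.1938] F [0.92 0.88 0.34] w -0.0
x [-1.    -0.003  0.   ] z [-0. -0. -1.]
2 goal [ 5.38e-01 -5.00e-04  1.00e-01] tool shift [-0.1482 -0.2608  0.0938]
4 goal [ 0.5378 -0.0765  0.1   ] tool shift [-0.1477 -0.3368  0.0938]
7 goal [ 0.5374 -0.1905  0.1   ] tool shift [-0.147  -0.4508  0.0938]
```

```bash
python3 -m creep '[[[-0.019,-0.033,0.005],[0,0,0]],[[-0.038,-0.066,0.01],[0,0,0]],[[-0.057,-0.099,0.015],[0,0,0]],[[-0.076,-0.132,0.02],[0,0,0]],[[-0.095,-0.165,0.025],[0,0,0]],[[-0.113,-0.198,0.03],[0,0,0]],[[-0.131,-0.231,0.03],[0,0,0]],[[-0.148,-0.261,0.03],[0,0,0]]]'
python3 -m creep '[[[0,0,0],[0,0,0]],[[0,0,0],[0,0,0]]]'
python3 where.py; python3 - <<'E'
from rig import *
import cv2,numpy as np
s=read_state();c=read_camera("wrist");np.savez("pics/w1.npz",pos=s["position"],rot=s["tool_rot"],**c)
i=cv2.convertScaleAbs(c["color"][:,:,::-1],alpha=1.5)
cv2.imwrite("pics/w1.png",cv2.resize(i,(800,600)));print(c["tool_from_camera"].round(3))
E
```

```text
t: 1.43
position: [0.5369, -0.0015, 0.1632]
tool_rot: [-0.001, 0.0, 1.0, 0.0]
ft_force: [-0.5, 0.7, 0.9]
gripper_width: 0.0
t: 1.6
position: [0.5369, -0.001, 0.1633]
tool_rot: [-0.001, 0.002, 1.0, 0.0]
ft_force: [0.4, 0.1, -0.2]
gripper_width: -0.0001
t 1.6 pos [ 0.5369 -0.001   0.1633] F [ 0.37  0.14 -0.17] w -0.0001
x [-1.     0.003  0.001] z [-0.001  0.    -1.   ]
2 goal [ 5.38e-01 -5.00e-04  1.00e-01] tool shift [-0.0012  0.0004  0.0633]
4 goal [ 0.5378 -0.0765  0.1   ] tool shift [-0.0012 -0.0756  0.0633]
7 goal [ 0.5374 -0.1905  0.1   ] tool shift [-0.0012 -0.1896  0.0633]
[[ 0.001 -0.953 -0.304  0.079]
 [ 1.     0.001  0.     0.   ]
 [-0.    -0.304  0.953 -0.18 ]
 [ 0.     0.     0.     1.   ]]
```

View pics/w1.png

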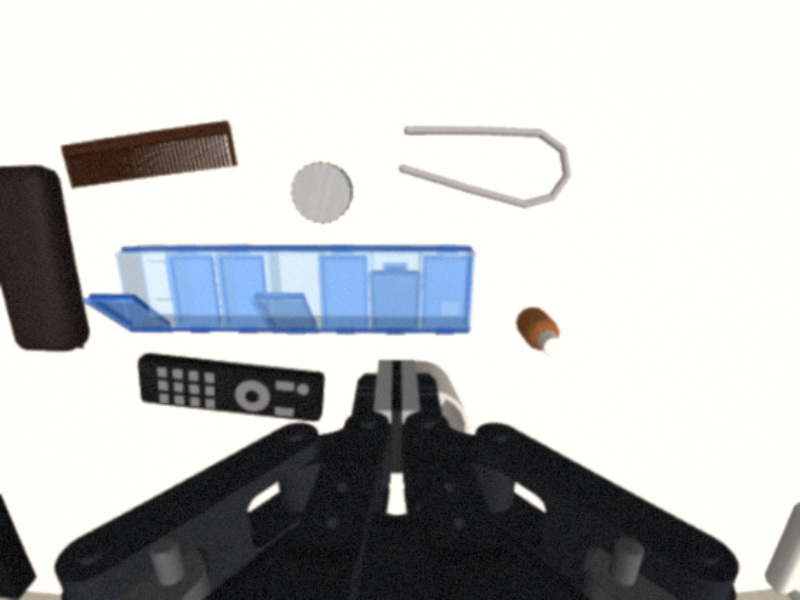

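The wrist view gives a sharp look. Rim corners are at (473,248), (470,330) and (119,249). The free edges are lid 2 at (372–419,271), lid 4 at (254–303,293) and lid 7 at (84–122,297). I'll refine the fit from these.

```bash
python3 - <<'E'
from geo import *
from scipy.spatial.transform import Rotation as R
w=dict(np.load("pics/w1.npz"));M=np.eye(4);M[:3,:3]=R.from_quat(np.roll(w["rot"],-1)).as_matrix();M[:3,3]=w["pos"];W=M@w["tool_from_camera"]
s=lambda l:(np.array(l)+.5)/(800/560)-.5
C=[[-.031,.135,.039],[.031,.135,.039],[-.031,-.135,.039]]
rp=s([[473,248],[470,330],[119,249]])
E={2:s([[419,271],[372,271]]),4:s([[303,294],[254,293]]),7:s([[122,296],[84,299]])}
def res(p):
    o=[proj(w,world(p,C),W)-rp]
    for i,k in enumerate((2,4,7)):
        o.append(proj(w,world(p,[lid(YS[k]+.018,p[3+i],.06),lid(YS[k]-.018,p[3+i],.06)]),W)-E[k])
    return np.concatenate(o).ravel()
f=least_squares(res,np.load("p.npy")[:6]);print(f.x.round(4));print(f.fun.round(1));np.save("p.npy",f.x)
E
python3 where.py
```

```text
[ 0.547  -0.0776 -0.0085  0.463   0.774   0.8414]
[ 2.5  1.3  1.1 -0.4 -4.3  0.1  2.4 -0.1 -2.7 -0.3  1.  -0.5 -3.6  0.
  6.3  1.5 -3.  -0.8]
t 1.65 pos [5.363e-01 4.000e-04 1.633e-01] F [ 0.58  1.15 -0.02] w -0.0002
x [-1.     0.001  0.002] z [-0.002  0.001 -1.   ]
2 goal [ 0.5357 -0.0015  0.1   ] tool shift [ 0.0005 -0.0019  0.0633]
4 goal [ 0.535  -0.0775  0.1   ] tool shift [ 0.001  -0.0779  0.0633]
7 goal [ 0.5341 -0.1915  0.1   ] tool shift [ 0.0018 -0.1919  0.0632]
```

Both fits agree to about 3 mm on the lid centres, which is within the finger margin. I'll lower onto lid 2, quickly down to about 75 mm and slowly after that.

```bash
python3 -m creep '[[[0,-0.0015,0.025],[0,0,0]],[[0,-0.0015,0.05],[0,0,0]],[[0,-0.0015,0.072],[0,0,0]],[[0,-0.0015,0.084],[0,0,0]],[[0,-0.0015,0.092],[0,0,0]],[[0,-0.0015,0.1],[0,0,0]],[[0,-0.0015,0.107],[0,0,0]],[[0,-0.0015,0.113],[0,0,0]]]'
python3 -m creep '[[[0,0,0.002],[0,0,0]],[[0,0,0.004],[0,0,0]],[[0,0,0.005],[0,0,0]],[[0,0,0.006],[0,0,0]],[[0,0,0.006],[0,0,0]],[[0,0,0.006],[0,0,0]]]'; python3 where.py
```

```text
t: 2.32
position: [0.5374, -0.0007, 0.0512]
tool_rot: [0.001, -0.0, 1.0, -0.0]
ft_force: [0.3, 1.2, 0.5]
gripper_width: 0.0001
t: 2.82
position: [0.537, -0.001, 0.0453]
tool_rot: [0.0, -0.0, 1.0, -0.0]
ft_force: [-0.7, 0.0, -0.2]
gripper_width: 0.0002
t 2.82 pos [ 0.537  -0.001   0.0453] F [-0.66  0.05 -0.18] w 0.0002
x [-1. -0. -0.] z [ 0. -0. -1.]
2 goal [ 0.5357 -0.0015  0.1   ] tool shift [ 0.0013 -0.0005 -0.0547]
4 goal [ 0.535  -0.0775  0.1   ] tool shift [ 0.0019 -0.0765 -0.0547]
7 goal [ 0.5341 -0.1915  0.1   ] tool shift [ 0.0029 -0.1905 -0.0547]
```

```bash
python3 -m creep '[[[0,0,0.001],[0,0,0]],[[0,0,0.002],[0,0,0]],[[0,0,0.003],[0,0,0]],[[0,0,0.0035],[0,0,0]],[[0,0,0.0035],[0,0,0]]]'; python3 -m creep '[[[0,0,0],[0,0,0]]]'; python3 -m creep '[[[0,0,0],[0,0,0]]]'
```

```text
t: 3.23
position: [0.5366, -0.0009, 0.0413]
tool_rot: [-0.0, -0.0, 1.0, 0.0]
ft_force: [-0.7, -0.6, -0.0]
gripper_width: 0.0002
t: 3.32
position: [0.5368, -0.0009, 0.0414]
tool_rot: [-0.0, -0.0, 1.0, 0.0]
ft_force: [-0.0, -0.5, -0.1]
gripper_width: 0.0002
t: 3.4
position: [0.5368, -0.0009, 0.0415]
tool_rot: [-0.0, -0.0, 1.0, 0.0]
ft_force: [-0.2, -0.2, -0.5]
gripper_width: -0.0001
```

```bash
for i in 1 2; do python3 -m creep '[[[0,0,0.0008],[0,0,0]],[[0,0,0.0008],[0,0,0]],[[0,0,0.0008],[0,0,0]]]' | grep -E 'pos|ft'; python3 -m creep '[[[0,0,0],[0,0,0]]]'| grep ft; done
```

```text
position: [0.5367, -0.0009, 0.0406]
ft_force: [0.0, -0.2, -0.7]
ft_force: [0.3, -0.7, 0.4]
position: [0.5367, -0.0009, 0.0398]
ft_force: [0.5, 0.3, 0.1]
ft_force: [-1.4, 0.3, 0.4]
```

There's no force yet at z = 39.8 mm, so I'll look before going further.

```bash
python3 - <<'E'
from rig import *
import cv2,numpy as np
c=read_camera("scene")["color"][:,:,::-1];w=read_camera("wrist")["color"][:,:,::-1]
a=cv2.resize(c[110:330,165:365],(545,600),interpolation=cv2.INTER_CUBIC)
cv2.imwrite("pics/s2.png",cv2.convertScaleAbs(a,alpha=1.6));cv2.imwrite("pics/w2.png",cv2.convertScaleAbs(w,alpha=1.4))
E
```

```text
(no output)
```

View pics/w2.png

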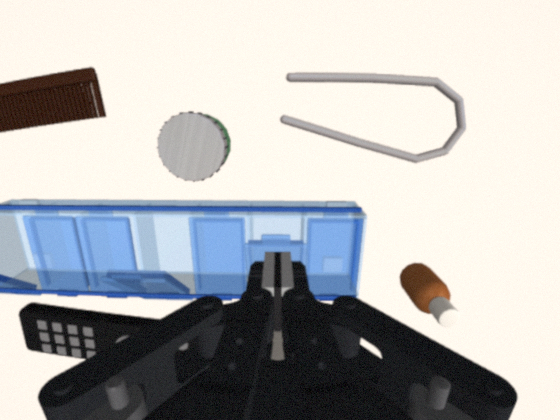

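View pics/s2.png

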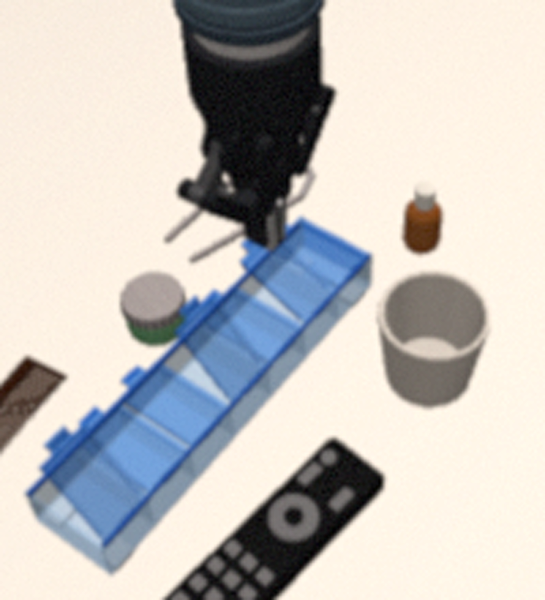

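```bash
python3 - <<'E'
from geo import *
from rig import read_state
from scipy.spatial.transform import Rotation as R
w=dict(np.load("pics/w1.npz"))
def pose(pos,rot):
    M=np.eye(4);M[:3,:3]=R.from_quat(np.roll(rot,-1)).as_matrix();M[:3,3]=pos;return M@w["tool_from_camera"]
s=read_state();W1=pose(w["pos"],w["rot"]);W2=pose(s["position"],s["tool_rot"])
print("TCP px",proj(w,s["position"],W2))
# triangulate features seen in both wrist views (560px coords)
f1=lambda u,v:np.array([(u+.5)*.7-.5,(v+.5)*.7-.5])
for n,a,b in (("rimFL",f1(473,248),[363,208]),("rimBL",f1(470,330),[357,299]),("tab2",f1(397,264),[276,235]),("edge2L",f1(419,271),[303,241]),("edge2R",f1(372,271),[249,241]),("jar",f1(322,192),[193,146]),("scraperTip",f1(407,130),[289,76]),("lid3R",f1(321,256),[193,217]),("lid3L",f1(367,256),[244,217])):
    q=least_squares(lambda P:np.r_[(proj(w,P,W1)-a).ravel(),(proj(w,P,W2)-b).ravel()],[.55,0,.04]);print(n,q.x.round(4),q.fun.round(1))
T=dict(np.load("pics/top0.npz"))
E
```

```text
TCP px [[276.95695337 240.80143286]]
rimFL [0.5174 0.0568 0.0299] [ 0.2 -0.2 -0.1  0.1]
rimBL [0.5766 0.0538 0.0473] [-0.6  0.2  0.4 -0.2]
tab2 [ 0.521  -0.0011  0.0679] [-0.9  0.   0.5  0. ]
edge2L [0.5276 0.0144 0.061 ] [-0.4  0.1  0.3 -0.1]
edge2R [ 0.5272 -0.0171  0.0619] [ 0.2  0.  -0.1 -0. ]
jar [ 0.4764 -0.0542  0.0291] [-0. -0.  0.  0.]
scraperTip [0.4327 0.0071 0.0073] [-0.3 -0.1  0.2  0.1]
lid3R [ 0.5224 -0.0566  0.0341] [-0.1 -0.1  0.1  0.1]
lid3L [ 0.5228 -0.0227  0.0326] [-0.3 -0.1  0.2  0.1]
```

```bash
python3 - <<'E'
from geo import *
from rig import read_state
S=dict(np.load("pics/scene0.npz"));s=read_state()["position"];print(s)
for dz in(0,.01,.02,.03,.04):
    for o in ([0,0],[.011,.014],[.011,-.014],[-.011,.014]):
        print(dz,o,((proj(S,s+[*o,dz])-[165,110])*2.725).round(0).tolist())
w=dict(np.load("pics/w1.npz"));W=w["tool_from_camera"]
for z in(0,-.01,-.02,-.03):print(z,[proj(w,[x,0,z],W).round(0).tolist() for x in(-.011,0,.011)])
E
```

```text
[ 0.53678482 -0.00088892  0.03991167]
0 [0, 0] [[270.0, 273.0]]
0 [0.011, 0.014] [[295.0, 267.0]]
0 [0.011, -0.014] [[270.0, 294.0]]
0 [-0.011, 0.014] [[270.0, 253.0]]
0.01 [0, 0] [[269.0, 263.0]]
0.01 [0.011, 0.014] [[295.0, 258.0]]
0.01 [0.011, -0.014] [[270.0, 284.0]]
0.01 [-0.011, 0.014] [[269.0, 243.0]]
0.02 [0, 0] [[269.0, 254.0]]
0.02 [0.011, 0.014] [[295.0, 248.0]]
0.02 [0.011, -0.014] [[269.0, 274.0]]
0.02 [-0.011, 0.014] [[268.0, 234.0]]
0.03 [0, 0] [[268.0, 244.0]]
0.03 [0.011, 0.014] [[294.0, 238.0]]
0.03 [0.011, -0.014] [[268.0, 264.0]]
0.03 [-0.011, 0.014] [[268.0, 224.0]]
0.04 [0, 0] [[267.0, 234.0]]
0.04 [0.011, 0.014] [[294.0, 228.0]]
0.04 [0.011, -0.014] [[268.0, 254.0]]
0.04 [-0.011, 0.014] [[267.0, 213.0]]
0 [[[277.0, 256.0]], [[277.0, 241.0]], [[277.0, 225.0]]]
-0.01 [[[277.0, 263.0]], [[277.0, 247.0]], [[277.0, 231.0]]]
-0.02 [[[277.0, 271.0]], [[277.0, 254.0]], [[277.0, 237.0]]]
-0.03 [[[277.0, 280.0]], [[277.0, 262.0]], [[277.0, 244.0]]]
```

```bash
python3 - <<'E'
from rig import *
import cv2,numpy as np
c=read_camera("scene")["color"][:,:,::-1];w=read_camera("wrist")["color"][:,:,::-1]
f=lambda i:cv2.convertScaleAbs(cv2.resize(i,(400,600),interpolation=cv2.INTER_CUBIC),alpha=2.)
cv2.imwrite("pics/z3.png",np.hstack([f(c[150:240,235:295]),f(w[200:320,240:320])]))
E
```

```text
(no output)
```

View pics/z3.png

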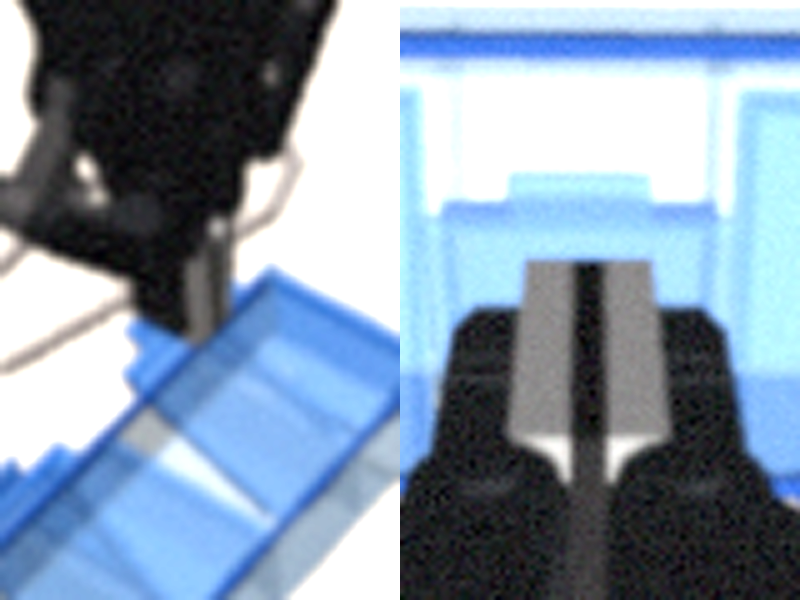

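The lid still stands open, and in both views the visible fingertip ends about 20 mm above the reported TCP. So the finger has only just reached the lid. I'll keep going down in small steps and let the force and the picture decide.

```bash
python3 -m creep '[[[0,0,0.0015],[0,0,0]],[[0,0,0.003],[0,0,0]],[[0,0,0.004],[0,0,0]],[[0,0,0.004],[0,0,0]]]' | grep -E 'pos|ft'; python3 -m creep '[[[0,0,0.0015],[0,0,0]],[[0,0,0.003],[0,0,0]],[[0,0,0.004],[0,0,0]],[[0,0,0.004],[0,0,0]]]' | grep -E 'pos|ft'
python3 - <<'E'
from rig import *
import cv2,numpy as np
c=read_camera("scene")["color"][:,:,::-1];w=read_camera("wrist")["color"][:,:,::-1]
f=lambda i:cv2.convertScaleAbs(cv2.resize(i,(400,600),interpolation=cv2.INTER_CUBIC),alpha=2.)
cv2.imwrite("pics/z4.png",np.hstack([f(c[150:240,235:295]),f(w[200:320,240:320])]));print(read_state()["ft_force"])
E
```

```text
position: [0.5365, -0.0008, 0.0355]
ft_force: [0.9, -0.6, 0.6]
position: [0.5365, -0.0008, 0.0315]
ft_force: [0.2, -0.6, 0.1]
[-0.16648683 -0.29134006 -0.58125894]
```

View pics/z4.png

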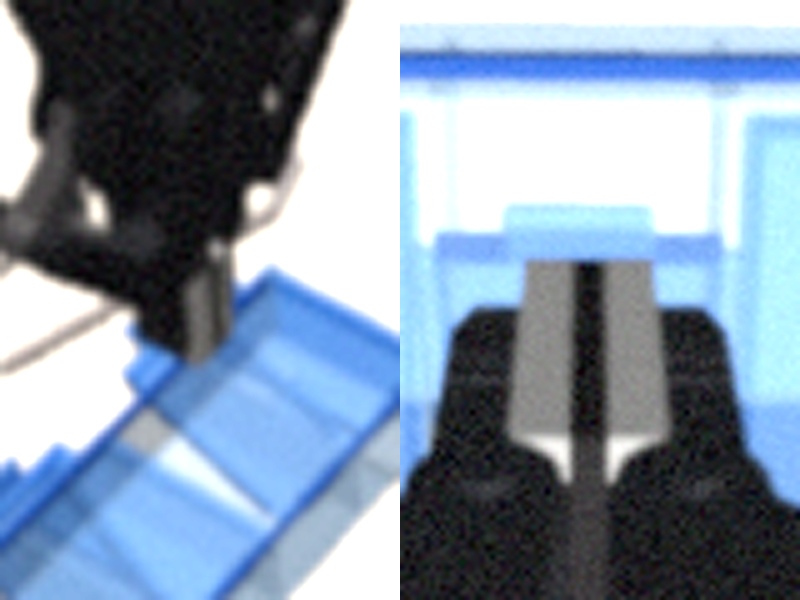

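The tip is still above the lid and the lid is unmoved. I'll continue with force-guarded steps.

```bash
python3 -m creep '[[[0,0,0.0015],[0,0,0]],[[0,0,0.003],[0,0,0]],[[0,0,0.004],[0,0,0]],[[0,0,0.004],[0,0,0]]]' | grep -E 'pos|ft'; python3 -m creep '[[[0,0,0.0015],[0,0,0]],[[0,0,0.003],[0,0,0]],[[0,0,0.004],[0,0,0]],[[0,0,0.004],[0,0,0]]]' | grep -E 'pos|ft'
cat > cmp.py <<'E'
# numeric look: wrist strip beside the fingers, column means -> row of lid edge (dark band)
from rig import *
import cv2,numpy as np,sys
w=read_camera("wrist")["color"].astype(float);np.save("pics/last.npy",w)
for u0,u1 in((252,262),(294,302)):
    g=w[195:300,u0:u1].mean(1);print(u0,g[:,0][::3].round(0).astype(int).tolist())
print("F",read_state()["ft_force"].round(2),"z",read_state()["position"][2].round(4))
E
python3 cmp.py
```

```text
position: [0.5366, -0.0009, 0.0276]
ft_force: [-0.3, 0.2, 0.4]
position: [0.5366, -0.0008, 0.0236]
ft_force: [-0.5, -0.4, 0.1]
252 [183, 184, 184, 184, 141, 105, 92, 34, 48, 106, 132, 145, 146, 146, 138, 136, 115, 69, 79, 90, 89, 90, 59, 19, 12, 20, 16, 27, 14, 15, 18, 16, 16, 15, 28]
294 [183, 184, 184, 184, 151, 106, 96, 33, 43, 104, 129, 143, 144, 145, 144, 145, 124, 65, 77, 90, 89, 89, 53, 12, 15, 17, 15, 23, 14, 14, 16, 18, 15, 15, 26]
F [-0.23 -0.54  0.24] z 0.0237
```

The lid edge moved from row 249 to 246 while the rim moved from 213 to 217, so the lid is now being pushed down.

```bash
python3 -m creep '[[[0,0,0.0015],[0,0,0]],[[0,0,0.003],[0,0,0]],[[0,0,0.004],[0,0,0]],[[0,0,0.004],[0,0,0]]]' | grep -E 'pos|ft';python3 cmp.py; python3 -m creep '[[[0,0,0.0015],[0,0,0]],[[0,0,0.003],[0,0,0]],[[0,0,0.004],[0,0,0]],[[0,0,0.004],[0,0,0]]]' | grep -E 'pos|ft'
python3 cmp.py
```

```text
position: [0.5366, -0.0009, 0.0196]
ft_force: [-0.8, -0.4, 0.2]
252 [183, 183, 184, 183, 180, 108, 105, 69, 34, 70, 107, 134, 145, 137, 136, 135, 77, 76, 86, 90, 90, 91, 59, 17, 16, 19, 16, 25, 15, 16, 20, 15, 15, 16, 24]
294 [184, 184, 182, 184, 182, 114, 105, 83, 34, 62, 106, 132, 144, 146, 146, 146, 82, 74, 85, 89, 90, 90, 54, 15, 13, 21, 16, 21, 14, 14, 16, 16, 16, 17, 26]
F [ 0.41 -0.23  0.09] z 0.0197
position: [0.5366, -0.0008, 0.0156]
ft_force: [0.2, 0.5, 0.6]
252 [183, 184, 182, 183, 183, 161, 107, 104, 42, 36, 87, 112, 129, 135, 135, 122, 72, 79, 90, 90, 90, 90, 60, 18, 14, 19, 16, 27, 16, 14, 19, 15, 14, 13, 25]
294 [184, 183, 183, 183, 183, 165, 103, 104, 49, 36, 74, 106, 132, 146, 146, 138, 70, 77, 90, 90, 90, 90, 53, 16, 15, 19, 18, 24, 15, 16, 14, 14, 12, 16, 26]
F [ 0.67 -1.23 -0.37] z 0.0157
```

```bash
python3 -m creep '[[[0,0,0.0015],[0,0,0]],[[0,0,0.003],[0,0,0]],[[0,0,0.004],[0,0,0]],[[0,0,0.004],[0,0,0]]]' | grep -E 'pos|ft'; python3 -m creep '[[[0,0,0.0015],[0,0,0]],[[0,0,0.003],[0,0,0]],[[0,0,0.004],[0,0,0]],[[0,0,0.004],[0,0,0]]]' | grep -E 'pos|ft'
python3 cmp.py
```

```text
position: [0.5366, -0.0008, 0.0116]
ft_force: [-0.8, 0.4, 0.2]
position: [0.5366, -0.0008, 0.0076]
ft_force: [-0.9, -0.8, 0.3]
252 [182, 182, 182, 182, 182, 183, 173, 105, 105, 91, 30, 39, 95, 114, 129, 84, 75, 90, 91, 91, 91, 92, 60, 20, 13, 19, 16, 27, 16, 16, 18, 15, 16, 14, 27]
294 [182, 182, 182, 182, 182, 181, 178, 105, 103, 95, 30, 36, 97, 113, 134, 90, 73, 86, 91, 91, 91, 91, 55, 16, 13, 21, 16, 23, 16, 15, 16, 14, 14, 16, 26]
F [ 0.04 -0.75 -0.59] z 0.0077
```

```bash
python3 -m creep '[[[0,0,0.001],[0,0,0]],[[0,0,0.002],[0,0,0]],[[0,0,0.003],[0,0,0]],[[0,0,0.003],[0,0,0]]]' | grep -E 'pos|ft'; python3 -m creep '[[[0,0,0.001],[0,0,0]],[[0,0,0.002],[0,0,0]],[[0,0,0.002],[0,0,0]]]' | grep -E 'pos|ft'
python3 cmp.py;  python3 -m creep '[[[0,0,0.001],[0,0,0]],[[0,0,0.001],[0,0,0]]]' | grep -E 'pos|ft'; python3 -m creep '[[[0,0,0],[0,0,0]]]' | grep -E 'pos|ft'
```

```text
position: [0.5369, -0.0009, 0.0048]
ft_force: [0.4, 1.0, 0.9]
position: [0.5369, -0.0009, 0.0031]
ft_force: [-1.1, 0.2, 5.6]
252 [182, 181, 182, 181, 181, 182, 180, 114, 105, 103, 34, 35, 76, 102, 123, 77, 75, 90, 92, 91, 91, 90, 60, 19, 12, 18, 16, 26, 16, 16, 19, 16, 14, 15, 27]
294 [182, 182, 182, 182, 181, 182, 180, 116, 104, 103, 43, 34, 70, 105, 127, 81, 75, 89, 91, 92, 90, 91, 55, 13, 13, 20, 15, 24, 13, 15, 17, 12, 14, 11, 24]
F [-1.65  0.17  5.29] z 0.0031
position: [0.5369, -0.0009, 0.0022]
ft_force: [-2.5, -0.2, 6.9]
position: [0.5369, -0.0009, 0.0023]
ft_force: [-2.0, -0.0, 6.9]
```

Contact at about 7 N. Before lifting I'll compare lid 2's edge row with those of its shut neighbours.

```bash
python3 - <<'E'
from rig import *
import cv2,numpy as np
w=read_camera("wrist")["color"]
print(read_state()["ft_force"].round(1))
for u in (185,195,205,215,225,235,245,255,297,303,312,325,340,350):
    print(u,w[215:260,u:u+4,0].mean(1)[::2].astype(int).tolist())
b=w[:,:,::-1];cv2.imwrite("pics/w5.png",cv2.convertScaleAbs(cv2.resize(b[190:340,130:400],(800,444),interpolation=cv2.INTER_CUBIC),alpha=1.4))
E
```

```text
[-3.1 -0.5  6. ]
185 [122, 105, 95, 94, 77, 32, 37, 41, 79, 90, 106, 112, 84, 76, 80, 90, 92, 92, 92, 91, 92, 92, 91]
195 [123, 105, 104, 105, 87, 28, 36, 39, 65, 73, 88, 99, 81, 75, 79, 91, 92, 92, 93, 92, 92, 92, 92]
205 [131, 104, 104, 103, 86, 32, 35, 36, 63, 71, 84, 99, 81, 73, 77, 91, 92, 92, 93, 92, 91, 93, 91]
215 [131, 103, 104, 102, 86, 31, 35, 39, 70, 84, 94, 105, 83, 73, 79, 88, 93, 91, 94, 93, 91, 91, 92]
225 [131, 105, 103, 101, 90, 35, 34, 39, 82, 105, 115, 129, 93, 73, 78, 88, 92, 93, 94, 93, 91, 93, 93]
235 [140, 105, 104, 104, 90, 34, 36, 40, 82, 105, 115, 129, 113, 101, 101, 103, 98, 97, 97, 95, 92, 95, 94]
245 [140, 104, 96, 93, 82, 31, 33, 34, 74, 95, 104, 117, 93, 78, 80, 80, 81, 81, 82, 83, 82, 83, 82]
255 [140, 103, 103, 104, 92, 37, 35, 35, 74, 103, 112, 123, 92, 72, 76, 87, 90, 92, 91, 91, 90, 91, 89]
297 [147, 106, 104, 102, 99, 47, 33, 32, 70, 101, 109, 126, 100, 74, 76, 85, 89, 89, 92, 89, 89, 90, 88]
303 [152, 105, 101, 98, 95, 44, 30, 34, 65, 95, 100, 117, 96, 78, 78, 80, 78, 78, 81, 80, 80, 80, 80]
312 [159, 105, 104, 102, 101, 46, 31, 38, 69, 98, 104, 125, 118, 105, 101, 100, 101, 99, 97, 96, 93, 93, 92]
325 [158, 103, 103, 103, 101, 46, 33, 34, 66, 102, 107, 126, 104, 75, 74, 83, 92, 91, 92, 91, 91, 91, 90]
340 [161, 96, 110, 113, 111, 58, 31, 35, 49, 71, 78, 95, 92, 73, 74, 83, 90, 91, 90, 92, 90, 91, 90]
350 [162, 96, 108, 114, 111, 57, 31, 36, 51, 72, 78, 94, 90, 73, 74, 82, 89, 91, 90, 91, 92, 90, 90]
```

View pics/w5.png

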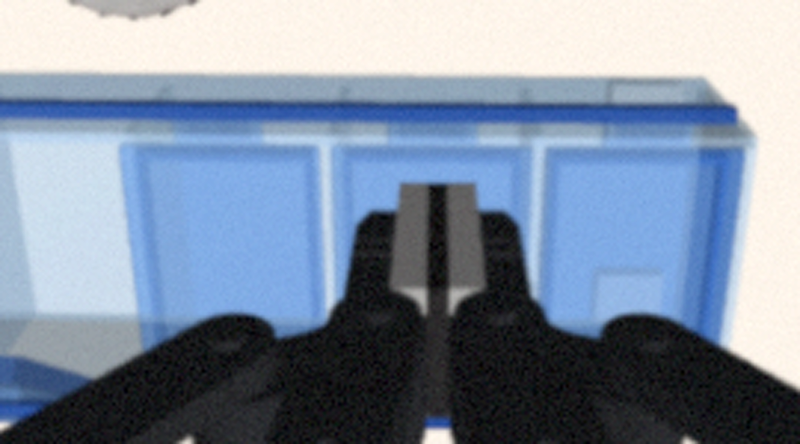

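Lid 2's edge lines up with the shut neighbours (row 241 for all), and the shut-contact height is a reported TCP z of about 4.5 mm. I'll lift straight off and move above lid 4.

```bash
python3 -m creep '[[[0,0,-0.004],[0,0,0]],[[0,0,-0.012],[0,0,0]],[[0,0,-0.03],[0,0,0]],[[0,0,-0.05],[0,0,0]],[[0,0,-0.072],[0,0,0]],[[0,0,-0.072],[0,0,0]],[[0,0,-0.072],[0,0,0]],[[0,0,-0.072],[0,0,0]]]' | grep -E 'pos|ft'
python3 -m creep '[[[-0.001,-0.025,0],[0,0,0]],[[-0.002,-0.05,0],[0,0,0]],[[-0.003,-0.077,0],[0,0,0]],[[-0.003,-0.077,0],[0,0,0]],[[-0.003,-0.077,0],[0,0,0]]]' | grep -E 't:|pos|ft'
python3 - <<'E'
from rig import *
import cv2,numpy as np
w=read_camera("wrist")["color"][:,:,::-1]
s=read_camera("scene")["color"][:,:,::-1]
f=lambda i,W:cv2.convertScaleAbs(cv2.resize(i,(W,500),interpolation=cv2.INTER_CUBIC),alpha=1.5)
cv2.imwrite("pics/w6.png",np.hstack([f(w[150:320,60:400],400*1),f(s[110:330,165:345],400)]))
E
```

```text
position: [0.5364, -0.0008, 0.0736]
ft_force: [-1.3, -0.2, -0.1]
t: 9.25
position: [0.5388, -0.0787, 0.0725]
tool_rot: [-0.001, 0.001, 1.0, 0.0]
ft_force: [0.5, 1.3, -0.0]
```

View pics/w6.png

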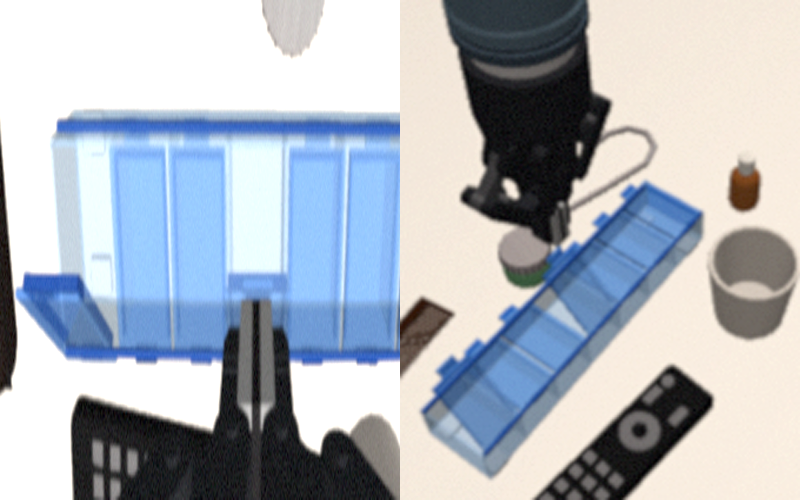

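Lid 2 stays shut and the finger is centred over lid 4 (crop column 257 against 228–288). I'll press lid 4 with the known contact height.

```bash
python3 -m creep '[[[0,0,0.012],[0,0,0]],[[0,0,0.018],[0,0,0]],[[0,0,0.023],[0,0,0]],[[0,0,0.028],[0,0,0]],[[0,0,0.033],[0,0,0]],[[0,0,0.038],[0,0,0]],[[0,0,0.043],[0,0,0]],[[0,0,0.048],[0,0,0]]]' | grep -E 'pos|ft'
python3 -m creep '[[[0,0,0.005],[0,0,0]],[[0,0,0.01],[0,0,0]],[[0,0,0.014],[0,0,0]],[[0,0,0.017],[0,0,0]],[[0,0,0.018],[0,0,0]],[[0,0,0.019],[0,0,0]],[[0,0,0.019],[0,0,0]],[[0,0,0.019],[0,0,0]]]' | grep -E 'pos|ft'
python3 -m creep '[[[0,0,0.001],[0,0,0]],[[0,0,0.001],[0,0,0]]]' | grep -E 'pos|ft'
```

```text
position: [0.5399, -0.0779, 0.0254]
ft_force: [-0.1, -0.8, 0.3]
position: [0.54, -0.0779, 0.0071]
ft_force: [0.2, 0.1, 0.3]
position: [0.5399, -0.0779, 0.006]
ft_force: [0.9, -0.5, 0.5]
```

```bash
python3 -m creep '[[[0,0,0.001],[0,0,0]],[[0,0,0.002],[0,0,0]],[[0,0,0.0025],[0,0,0]],[[0,0,0.0025],[0,0,0]]]' | grep -E 'pos|ft'
python3 - <<'E'
from rig import *
w=read_camera("wrist")["color"]
for u in (185,195,205,225,235,245,252,258,297,303,312,325,340,350):
    print(u,w[215:260,u:u+4,0].mean(1)[::2].astype(int).tolist())
print(read_state()["ft_force"].round(1))
E
```

```text
position: [0.54, -0.078, 0.0037]
ft_force: [-0.7, -0.4, 4.3]
185 [101, 73, 34, 40, 53, 98, 105, 124, 119, 87, 82, 91, 100, 100, 100, 100, 101, 100, 101, 100, 100, 100, 100]
195 [113, 84, 32, 40, 48, 77, 82, 101, 106, 83, 82, 90, 102, 101, 101, 101, 101, 102, 101, 101, 102, 100, 101]
205 [114, 92, 35, 39, 44, 75, 81, 102, 107, 86, 81, 88, 99, 100, 102, 101, 101, 100, 101, 100, 102, 101, 100]
225 [112, 92, 33, 40, 50, 106, 116, 132, 133, 91, 81, 88, 99, 102, 100, 101, 102, 101, 101, 102, 100, 102, 101]
235 [112, 96, 37, 39, 45, 97, 116, 131, 134, 97, 89, 91, 91, 92, 89, 90, 91, 91, 91, 88, 89, 89, 89]
245 [102, 86, 33, 39, 44, 87, 104, 119, 123, 97, 94, 95, 96, 93, 95, 97, 97, 94, 96, 96, 97, 97, 97]
252 [113, 95, 37, 42, 46, 96, 114, 130, 133, 93, 81, 86, 99, 99, 100, 100, 100, 100, 100, 101, 100, 99, 100]
258 [114, 95, 34, 40, 44, 95, 113, 127, 134, 96, 82, 86, 98, 100, 101, 101, 100, 99, 101, 99, 100, 99, 97]
297 [112, 99, 36, 37, 40, 87, 111, 125, 139, 100, 81, 84, 95, 98, 98, 100, 100, 100, 99, 99, 98, 100, 96]
303 [109, 96, 39, 36, 42, 84, 107, 121, 132, 99, 80, 85, 88, 92, 91, 92, 90, 90, 89, 90, 89, 90, 89]
312 [113, 103, 46, 38, 39, 78, 103, 117, 137, 138, 138, 138, 137, 139, 136, 136, 137, 133, 133, 132, 132, 131, 130]
325 [112, 104, 43, 39, 40, 81, 113, 123, 140, 105, 81, 84, 94, 100, 101, 98, 99, 100, 100, 99, 99, 100, 100]
340 [113, 104, 46, 36, 38, 62, 80, 89, 106, 93, 80, 81, 95, 101, 99, 99, 99, 100, 100, 98, 101, 101, 99]
350 [113, 109, 54, 36, 36, 58, 78, 88, 106, 95, 80, 83, 93, 101, 100, 100, 99, 99, 98, 98, 98, 100, 99]
[-0.9  0.4  4.2]
```

Lid 4's edge is level with its neighbours at 4.3 N. I'll lift off, go to lid 7 and start pressing.

```bash
python3 -m creep '[[[0,0,-0.004],[0,0,0]],[[0,0,-0.012],[0,0,0]],[[0,0,-0.03],[0,0,0]],[[0,0,-0.05],[0,0,0]],[[0,0,-0.072],[0,0,0]],[[0,0,-0.072],[0,0,0]],[[0,0,-0.072],[0,0,0]],[[0,0,-0.072],[0,0,0]]]' | grep -E 'pos|ft'
python3 -m creep '[[[0,-0.03,0],[0,0,0]],[[0,-0.06,0],[0,0,0]],[[0,-0.09,0],[0,0,0]],[[0,-0.114,0],[0,0,0]],[[0,-0.114,0],[0,0,0]],[[0,-0.114,0],[0,0,0]]]' | grep -E 't:|pos|ft'
python3 - <<'E'
from rig import *
import cv2,numpy as np
w=read_camera("wrist")["color"][:,:,::-1]
s=read_camera("scene")["color"][:,:,::-1]
f=lambda i,W:cv2.convertScaleAbs(cv2.resize(i,(W,500),interpolation=cv2.INTER_CUBIC),alpha=1.5)
cv2.imwrite("pics/w7.png",np.hstack([f(w[150:320,160:500],400*1),f(s[110:330,165:345],400)]))
E
```

```text
position: [0.5394, -0.0777, 0.0752]
ft_force: [0.1, 0.1, -1.3]
t: 12.4
position: [0.5387, -0.1924, 0.0739]
tool_rot: [-0.001, 0.001, 1.0, 0.001]
ft_force: [-0.7, -0.3, -0.9]
```

View pics/w7.png

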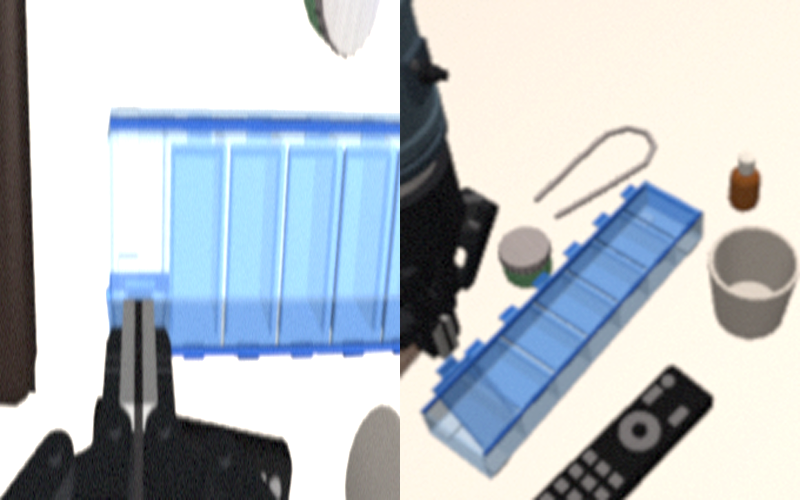

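Lids 2 and 4 are shut and the finger is centred over lid 7 (crop column 138 against 110–168). Pressing it now.

```bash
python3 -m creep '[[[0,0,0.012],[0,0,0]],[[0,0,0.018],[0,0,0]],[[0,0,0.023],[0,0,0]],[[0,0,0.028],[0,0,0]],[[0,0,0.033],[0,0,0]],[[0,0,0.038],[0,0,0]],[[0,0,0.043],[0,0,0]],[[0,0,0.048],[0,0,0]]]' | grep -E 'pos|ft'
python3 -m creep '[[[0,0,0.005],[0,0,0]],[[0,0,0.01],[0,0,0]],[[0,0,0.014],[0,0,0]],[[0,0,0.017],[0,0,0]],[[0,0,0.018],[0,0,0]],[[0,0,0.02],[0,0,0]],[[0,0,0.02],[0,0,0]],[[0,0,0.02],[0,0,0]]]' | grep -E 'pos|ft'
python3 -m creep '[[[0,0,0.001],[0,0,0]],[[0,0,0.001],[0,0,0]]]' | grep -E 'pos|ft'
```

```text
position: [0.5399, -0.1919, 0.0269]
ft_force: [0.2, -0.1, 0.6]
position: [0.5399, -0.1919, 0.0074]
ft_force: [-0.1, -0.5, 0.9]
position: [0.54, -0.192, 0.0065]
ft_force: [-0.6, -0.1, -0.7]
```

```bash
python3 -m creep '[[[0,0,0.001],[0,0,0]],[[0,0,0.002],[0,0,0]],[[0,0,0.003],[0,0,0]],[[0,0,0.003],[0,0,0]]]' | grep -E 'pos|ft'
python3 - <<'E'
from rig import *
w=read_camera("wrist")["color"]
for u in (245,252,258,297,303,312,325,340,350,370):
    print(u,w[215:260,u:u+4,0].mean(1)[::2].astype(int).tolist())
print(read_state()["ft_force"].round(1))
E
```

```text
position: [0.54, -0.192, 0.0036]
ft_force: [-0.8, 0.5, 3.7]
245 [113, 52, 48, 49, 91, 124, 136, 152, 121, 109, 111, 108, 108, 108, 108, 109, 107, 105, 107, 107, 108, 107, 107]
252 [135, 68, 49, 50, 95, 137, 147, 164, 126, 97, 100, 111, 118, 118, 118, 118, 119, 119, 118, 118, 119, 117, 117]
258 [143, 71, 50, 50, 99, 145, 154, 164, 125, 96, 100, 111, 119, 117, 118, 118, 117, 118, 117, 118, 119, 119, 114]
297 [132, 72, 46, 48, 81, 130, 142, 164, 131, 98, 99, 109, 117, 119, 117, 118, 119, 119, 118, 117, 118, 119, 116]
303 [124, 67, 46, 49, 76, 118, 129, 150, 126, 98, 98, 105, 109, 107, 108, 107, 107, 106, 107, 107, 107, 105, 105]
312 [131, 70, 44, 49, 80, 128, 137, 164, 168, 170, 169, 170, 170, 170, 170, 168, 166, 167, 166, 164, 161, 162, 161]
325 [131, 80, 42, 47, 77, 127, 139, 164, 137, 98, 97, 107, 117, 120, 119, 117, 119, 118, 118, 119, 119, 118, 119]
340 [132, 82, 42, 46, 59, 91, 101, 124, 120, 98, 97, 107, 118, 119, 118, 118, 118, 117, 118, 119, 118, 118, 117]
350 [131, 80, 41, 47, 60, 93, 99, 124, 122, 98, 98, 107, 119, 118, 119, 119, 118, 118, 118, 121, 117, 118, 119]
370 [129, 88, 41, 46, 59, 107, 115, 139, 127, 102, 97, 105, 110, 110, 110, 109, 108, 108, 106, 106, 105, 103, 103]
[-1.1  0.9  3.6]
```

Lid 7's edge is level with lid 6 at 3.7 N. I'll lift off, rise clear and check.

```bash
python3 -m creep '[[[0,0,-0.004],[0,0,0]],[[0,0,-0.012],[0,0,0]],[[0,0,-0.035],[0,0,0]],[[0,0,-0.065],[0,0,0]],[[0,0,-0.1],[0,0,0]],[[0,0,-0.13],[0,0,0]],[[0,0,-0.15],[0,0,0]],[[0,0,-0.16],[0,0,0]]]' | grep -E 'pos|ft'
python3 -m creep '[[[0.03,0.04,0],[0,0,0]],[[0.06,0.08,-0.01],[0,0,0]],[[0.08,0.115,-0.02],[0,0,0]],[[0.08,0.115,-0.02],[0,0,0]],[[0.08,0.115,-0.02],[0,0,0]]]' | grep -E 't:|pos|ft'
python3 - <<'E'
from rig import *
import cv2,numpy as np
w=read_camera("wrist")["color"][:,:,::-1];s=read_camera("scene")["color"][:,:,::-1]
a=cv2.imread("pics/scene0.png")
# shift of things in the scene view by template matching
for n,(u,v,k) in dict(bottle=(320,190,12),cup=(324,234,24),remote=(263,313,30),comb=(157,275,24),case=(140,345,36),boxL=(290,205,10),boxR=(197,300,12)).items():
    t=a[v-k:v+k,u-k:u+k];m=cv2.matchTemplate(s[v-k-8:v+k+8,u-k-8:u+k+8],t,cv2.TM_CCOEFF_NORMED);_,mx,_,l=cv2.minMaxLoc(m);print(n,l[0]-8,l[1]-8,round(mx,3))
f=lambda i,W:cv2.convertScaleAbs(cv2.resize(i,(W,500),interpolation=cv2.INTER_CUBIC),alpha=1.5)
cv2.imwrite("pics/w8.png",np.hstack([f(w[60:320,100:480],400),f(s[110:360,90:365],400)]))
E
```

```text
position: [0.5415, -0.1928, 0.1677]
ft_force: [-0.5, -1.0, -0.8]
t: 15.47
position: [0.4579, -0.0739, 0.1835]
tool_rot: [-0.0, -0.001, 1.0, 0.0]
ft_force: [0.3, -0.1, 0.3]
bottle 0 0 0.999
cup 0 0 0.999
remote 0 0 0.999
comb 0 0 0.995
case 0 0 0.999
boxL 0 0 0.997
boxR 0 1 0.802
```

The viewer limit is reached, so the last lid check is numeric: the image row of each lid's free edge in the wrist picture.

```bash
python3 - <<'E'
from geo import *
from rig import *
from scipy.spatial.transform import Rotation as R
s=read_state();c=read_camera("wrist");M=np.eye(4);M[:3,:3]=R.from_quat(np.roll(s["tool_rot"],-1)).as_matrix();M[:3,3]=s["position"];W=M@c["tool_from_camera"]
p=np.load("p.npy")
for k in range(1,8):
    y=.114-.038*(k-1)
    q=proj(c,world(p,[[-.030,y+.011,.0425],[-.030,y-.011,.0425],[-.02,y,.0425]]),W).round().astype(int)
    r0=q[0,1]-9
    for j in(0,1):
        u=q[j,0];print(k,u,r0,c["color"][r0:r0+24,u-2:u+3,0].mean(1).astype(int).tolist())
print(s["ft_force"].round(1),s["t"])
E
```

```text
1 383 229 [160, 147, 127, 94, 55, 43, 56, 72, 84, 87, 74, 53, 50, 52, 54, 54, 54, 55, 53, 57, 55, 56, 57, 59]
1 364 229 [102, 101, 98, 80, 50, 43, 65, 90, 107, 109, 97, 80, 79, 85, 89, 90, 90, 90, 91, 91, 88, 90, 90, 91]
2 351 229 [101, 94, 85, 65, 39, 41, 64, 85, 95, 99, 89, 80, 79, 81, 83, 81, 81, 82, 82, 82, 83, 82, 85, 83]
2 332 229 [102, 103, 92, 70, 44, 43, 69, 96, 108, 108, 91, 79, 81, 87, 90, 91, 90, 90, 90, 90, 91, 89, 91, 91]
3 318 228 [111, 102, 99, 87, 58, 37, 46, 72, 94, 107, 108, 92, 79, 80, 87, 88, 88, 88, 88, 88, 89, 88, 88, 86]
3 300 228 [111, 103, 102, 88, 61, 41, 47, 72, 97, 109, 108, 87, 79, 81, 88, 90, 92, 92, 91, 91, 90, 91, 91, 90]
4 286 228 [107, 103, 100, 86, 54, 39, 52, 80, 102, 113, 110, 89, 79, 82, 89, 90, 90, 90, 89, 89, 90, 90, 87, 81]
4 267 228 [106, 102, 99, 86, 51, 38, 57, 82, 102, 111, 105, 84, 77, 82, 88, 91, 90, 91, 91, 91, 91, 91, 88, 82]
5 253 228 [106, 104, 102, 85, 51, 38, 62, 87, 104, 111, 105, 86, 79, 85, 89, 90, 90, 90, 91, 90, 91, 91, 91, 90]
5 235 228 [105, 102, 95, 75, 46, 40, 65, 89, 105, 111, 97, 82, 81, 85, 90, 91, 92, 92, 93, 93, 92, 90, 91, 90]
6 221 227 [117, 105, 102, 94, 72, 42, 44, 72, 99, 110, 112, 98, 83, 81, 88, 91, 93, 92, 92, 91, 92, 93, 93, 91]
6 202 227 [113, 103, 96, 83, 57, 39, 48, 72, 93, 105, 104, 90, 79, 82, 87, 88, 88, 89, 88, 88, 88, 87, 88, 88]
7 189 227 [109, 107, 105, 91, 61, 43, 54, 83, 102, 112, 111, 91, 81, 83, 90, 91, 93, 93, 92, 91, 92, 92, 94, 92]
7 170 227 [160, 143, 124, 95, 54, 43, 53, 77, 93, 101, 89, 62, 52, 57, 63, 61, 62, 64, 62, 62, 61, 62, 61, 62]
[-0.1 -0.6  0.3] 15.5667
```

All seven lids show the same edge profile, so I'm handing in.

```bash
python3 -c "
from rig import r
print(r.hand_in())"
```

```text
the job is handed in; nothing more can be done
None
```

I pressed lids 2, 4 and 7 shut in that order with the closed fingertips, lifting off after each. The peak forces I read were about 7, 4.3 and 3.7 N. The job was handed in at about t = 15.6 s; the hand-in reports no verdict.

**Last checks**
- **Lids:** in the wrist picture all seven free edges sit at the same row, to within about 1 pixel.
- **Surroundings:** template matching in the scene view gave 0 px shift for the bottle, cup, remote, comb, case and the left end of the box. The jar and scraper were not matched numerically. They looked unmoved in the last picture I could view, taken before lid 7 was pressed.
- **Force:** with the arm raised clear, the wrist force was back to noise level.

**What failed or disagreed**
- **Tip height:** contact with the lids came about 38 mm higher than the reported TCP implies, so I used force and pictures rather than the nominal heights.
- **Right end of the box:** its match gave 0–1 px with a lower score of 0.80, probably because lid 7 there is now shut.
- **Last picture:** I could not view it because the 12-picture limit was reached, so the final lid check is numeric only.

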